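# Collect the finished jars and show the red mark in the inspection mirror

## Robot

A 7-joint arm with a two-finger parallel gripper is mounted at the origin on the work surface. World frame = base frame: x ahead of the robot, y to its left, z up, the work surface at z = 0. Lengths are in m, angles in rad, forces in N, time in s.
With the tool pointing down it reaches from about 0.4 to 0.85 m from the base axis. Payload 6.9 kg.
Tool frame: the origin (TCP) lies midway between the tips of the shut fingers; the grasp point (between the pads) lies 19 mm behind it; z points along the fingers, y is the line along which they close (so a half turn about z gives the same grasp; the last joint's range is limited). The gripper opens to 85 mm and grips with 20 to 120 N. Pads are 22 mm wide; open, the fingers measure 114 mm over their backs; the gripper's body (76 mm by 85 mm) begins 54 mm behind the grasp point. The pads swing forward as they close: fully open they stand 13 mm farther back than shut.
Start: joints at [1.355, 0.507, -0.238, 1.5, 0.126, 1.149, -0.155], TCP at [0.197, -0.593, 0.231] pointing down, gripper open.
Joint ranges: [-3.08, 3.08], [-0.24, 2.05], [-1.43, 1.35], [0, 2.5], [-1.52, 4.66], [0.17, 1.96], [-2.89, 2.89]. Speed limits (rad/s): [2.39, 2.39, 3.14, 3.14, 3.14, 3.14, 3.14].

## Interface

Orientations are given as a 3x3 rotation matrix whose columns are the frame's x, y, z axes.
In Python, from workcell import r, camera, finder gives the robot as it stands.
- The arm moves only by the tool apply_moves, never from a script. Its arguments are lists of equal length, an entry for each row: "delta_pos": the shift along the world's x, y, z in units of 0.025 m (1.0 is 0.025 m), a list of three; "rotation": the turn, a rotation vector about the world's x, y, z in units of 0.15 rad (1.0 is 0.15 rad), a list of three; "gripper": the opening, from 0 (shut) to 1 (fully open). In form: {"delta_pos": [[tx, ty, tz], ...], "rotation": [[wx, wy, wz], ...], "gripper": [gripper, ...]}. A call has 1 to 20 rows; each row shifts and turns the commanded pose from where the row before left it; what a row does not reach is not made up. A row lasts 1/8 s, in which the tool goes at most 62.5 mm and 10.7 degrees, less where a joint would pass 70% of its speed; a pose out of reach is approached as far as the arm can. A call with a number of a shift or a turn outside -1 to 1 is refused whole. A call with a gripper value outside its range is refused whole. The fingers move at their own pace and stop on an object; "squeeze" is the grip in N (left out, the last holds). Time passes only in rows, so rows that do not move let the fingers close. It gives the time, the measured TCP pose, the force, the opening and the grip force at its end, in the units of the state.
- r.read_state(): the state, without advancing time (a new reading comes with each control period).
- camera(name): name is "scene" or "top" or "wrist"; returns a dict with "color" (400x640x3 uint8, blue, green, red), "z_map" (400x640 float32, m along the optical axis (not along the pixel's ray), 0 where there is no reading), "fx", "fy", "cx", "cy" (pixels), "distortion" ([k1, k2, p1, p2, k3] as OpenCV has them; the pictures are not rectified), "view" (4x4, takes a point from world to camera coordinates). Camera axes: x right, y down, z forward; pixel columns grow to the right and rows downward; lengths in m; the calibration is good to about 2 mm. A picture is of the moment at which its call begins.
- r.hand_in(): hands the job in; it is judged then, once.
Trained networks look in a picture, given as the dict that the camera call returned (one of the last four; its "shot" number tells which), for a name from the list of things; names that differ only in an ending like _2 or _b are one class to them, and where a whole thing is asked for, a point or a joint stands for the part that bears it (a point fixed in the world has none). Each returns a list of dicts, best first, with "conf" (0 to 1); they miss things now and then, are a little off and sometimes report something else, mostly with a low value. They report only what shows in the picture. A call takes as long as a camera call. They do not tell look-alikes from the thing itself.
- finder.search_frame(picture, name): "point" ([column, row] in pixels, amid what is visible of it).
- finder.regions_of(picture, name): "region" (400x640 bool, what is visible of it) and "point" ([column, row] in pixels, amid what is visible of it).
The state is a dict: "t": time; "qpos": joint angles; "qvel": joint speeds; "tau": joint torques, N m; "tool_pos": TCP position; "ee_rot": TCP orientation; "ft_force": force on the tool from outside, world axes, zero at the start; "moment": the same for the moment, N m; "opening": finger opening in m; "grasp_force": force on a finger pad.
Only numpy, scipy, OpenCV 4.12 (cv2) and the standard library are available. Lean on these libraries where they do the work, as an engineer would, in place of code of your own. Each camera call takes 0.05 s, during which the arm holds its last target. There are 200 camera calls.

## Task

Move both finished jars from the grinder's catch tray into the teal tote, standing upright and let go of. Then push down the inspection mirror's yellow lever until its camera sees the red mark on the jar's top, so that the green aiming beam lands on the mark, and finish while still holding the lever at that angle, because it springs back. Leave the other things on the bench where they are.

Things in the scene. Friction and masses are not known exactly. Their poses are not given: they have to be found in the camera images.
- jar_red_centre (a point): centre (half-way up, 35 mm above its foot) of the grey-brown clay jar with a RED round mark on its flat top: solid, 48 mm across from 16 to 62 mm above its foot, foot 38 mm across, 70 mm high, about 0.16 kg; stands in the catch tray at the start; z is up along the jar
- jar_plain_centre (a point): the same point of the other, equal jar, with a cream mark on its top
- red_mark (a point): centre of the red mark (22 mm across) on the top of jar_red, 70 mm above its foot
- tray_floor (a point): centre of the inner floor (4 mm above the bench) of the grinder's fixed aluminium catch tray; inside 132 mm along its x and 192 mm along its y, walls rise to 30 mm above the bench. The jars stand within 20 mm of its y axis, about 45 mm either side of the centre. The grinder itself (green, its drum 235 mm high, guard 270 mm) begins 160 mm from the tray's centre in its -y direction; a thin chute reaches down to the tray's edge
- tote: teal open tote, fixed; origin on the bench under its centre; outside 92 mm along x, 200 mm along its y, walls 4 mm thick and 35 mm high, inner floor 4 mm above the bench; empty at the start; both jars fit side by side along its y, at 44 mm either side of the centre
- stand: mirror stand, fixed; origin on the bench straight below the mirror's hinge. The hinge runs along the stand's x axis 240 mm above the bench; the tote lies in the stand's -y direction, about 190 to 240 mm away, parallel to the stand, the lever in its +y direction. A post (16 mm thick, top at 255 mm) stands at x = +75 mm; the camera (50 mm cube with lens, lens top 79 mm above the bench) stands right under the mirror and looks straight up at it
- mirror_centre (a point): middle of the mirror's reflecting underside, on the hinge axis; moves only by turning. The mirror is 70 x 80 mm in a 78 x 88 mm black frame, level at rest
- mirror (a joint): tilt of the mirror: 0 = level (face straight down, the spring's rest stop), grows to 0.75 rad at the stop as the lever is pushed down, which turns the mirror's face from straight down towards the tote. Spring torque about 0.18 N m at 0 plus 0.6 N m per rad (2 to 6 N at the pad); it springs back when let go. The camera's sight leaves the mirror at twice this angle from straight down, towards the tote (0.4 rad of tilt = sight 0.8 rad from straight down)
- mirror_pad (a point): middle of the top of the yellow pad at the lever's end, 105 mm from the hinge in the mirror's own +y direction and 10 mm above the hinge at rest; pad 34 x 36 mm, 10 mm thick; goes down in an arc about the hinge as the mirror tilts
- sight: the camera's sight as reflected by the mirror: origin at the mirror's centre, its -z axis runs along the reflected sight (drawn as the thin green aiming beam, 340 mm long), its x axis is the stand's x axis. The mark is seen when it lies within 25 mm of the -z axis along x and within 18 mm along y. Nothing to touch
- bucket: white plastic bucket, 100 mm across, 110 high, loose; origin at the middle of its underside; a bystander, not to be disturbed
- slip_bottle: amber bottle, 60 mm across, 150 high, loose; origin at the middle of its underside; a bystander, not to be disturbed
- brush: paint brush lying on the bench, loose; origin at the middle of its underside; a bystander, not to be disturbed
- glaze_jar: blue jar, 64 mm across, 70 high, loose; origin at the middle of its underside; a bystander, not to be disturbed
- rib: flat wooden rib (scraper), 100 x 50 x 6 mm, loose; origin at the middle of its underside; a bystander, not to be disturbed
- cup: terracotta cup, 76 mm across, 70 high, loose; origin at the middle of its underside; a bystander, not to be disturbed
There are look-alikes about, which are no part of the job. Leave any pink look-alike of the part that bears jar_red_centre alone. Leave any purple look-alike of the part that bears jar_plain_centre alone.

How it is judged:
By the outcome, as a careful person would: the job done as asked, in the order asked, and still so for the second after the job is handed in, while the arm keeps its last pose, push and grip.
It also fails if it takes over 69 s, if anything falls off the work surface, if the arm or the gripper's body presses on something with over 40 N, if the wrist force passes 120 N, or if a joint passes its speed limit or range.

## Working session

There is one attempt and no reset: what is moved stays moved. The work goes in short steps, Python scripts to look and compute and a tool call to move; the robot and the scene stay as the last step left them, time stands still between calls to the robot, and variables do not carry over. Pictures are saved under pics/ and viewed, at most 10 in all, crops included, and the job is handed in when it is done.

Besides the shell and the picture viewer there is one more tool, called after "Request:" by a JSON object that holds its "fn" and its "kwargs", one argument or row to a line. apply_moves: Moves the arm, as the interface text tells. Shifts and turns lie within -1 to 1; 1 stands for 0.025 m of shift or 0.15 rad of turn. Its arguments: {"type":"object","properties":{"delta_pos":{"type":"array","items":{"type":"array","items":{"type":"number"}}},"rotation":{"type":"array","items":{"type":"array","items":{"type":"number"}}},"gripper":{"type":"array","items":{"type":"number"}},"squeeze":{"type":"number"}},"required":["delta_pos","rotation","gripper"]}

```bash
mkdir -p pics; ls; cat > h.py <<'E'
import numpy as np,cv2
from workcell import r,camera,finder
def world(p,uv,z=None,d=None):
    K=np.array([[p['fx'],0,p['cx']],[0,p['fy'],p['cy']],[0,0,1]])
    uv=np.atleast_2d(np.array(uv,float))
    n=cv2.undistortPoints(uv.reshape(-1,1,2),K,np.array(p['distortion'],float)).reshape(-1,2)
    V=np.array(p['view']);R=V[:3,:3];t=V[:3,3]
    ray=np.c_[n,np.ones(len(n))]
    o=-R.T@t; dr=ray@R
    if z is not None: s=(z-o[2])/dr[:,2]
    elif d is not None: s=np.asarray(d)
    else: s=p['z_map'][uv[:,1].round().astype(int),uv[:,0].round().astype(int)]
    return o+dr*np.reshape(s,(-1,1))
def cloud(p,mask):
    v,u=np.nonzero(mask&(p['z_map']>0))
    return world(p,np.c_[u,v])
E
cat > a.py <<'E'
from h import *
np.set_printoptions(precision=3,suppress=True)
s=r.read_state();print(s['t'],s['tool_pos'],s['ee_rot'],s['ft_force'],s['opening'])
ims=[]
for c in ['scene','top']:
    p=camera(c);cv2.imwrite(f'pics/{c}.png',p['color'])
    print(c,np.linalg.inv(p['view'])[:3,3])
    for n in ['jar_red_centre','jar_plain_centre','red_mark','tote','stand','mirror_centre','mirror_pad','tray_floor','bucket','slip_bottle','brush','glaze_jar','rib','cup']:
        try:
            for f in finder.regions_of(p,n)[:3]:
                C=cloud(p,f['region'])
                print(n,round(f['conf'],2),np.round(f['point']),world(p,f['point'])[0],np.percentile(C,[2,98],axis=0).ravel() if len(C) else '')
        except Exception as e: print(n,e)
E
python3 a.py
```

```text
pics
0.0 [ 0.197 -0.593  0.23 ] [[ 0.949  0.315 -0.001]
 [ 0.315 -0.949  0.002]
 [-0.    -0.002 -1.   ]] [-0.867  0.712  0.398] 0.08549670745159865
scene [ 1.108 -0.039  0.935]
jar_red_centre 0.89 [206. 199.] [ 0.414 -0.256  0.059] [ 0.373 -0.279  0.005  0.417 -0.235  0.072]
jar_red_centre 0.71 [173. 202.] [ 0.406 -0.352  0.054] [ 0.374 -0.39   0.001  0.415 -0.344  0.073]
jar_red_centre 0.63 [182. 233.] [ 0.526 -0.319  0.067] [ 0.497 -0.35   0.006  0.538 -0.31   0.075]
jar_plain_centre 0.88 [214. 227.] [ 0.526 -0.23   0.071] [ 0.498 -0.255  0.007  0.543 -0.216  0.076]
jar_plain_centre 0.66 [248. 205.] [ 0.464 -0.132  0.068] [ 0.428 -0.151  0.003  0.47  -0.107  0.071]
red_mark 0.86 [209. 199.] [ 0.413 -0.247  0.055] [ 0.375 -0.278  0.001  0.417 -0.235  0.072]
red_mark 0.64 [173. 205.] [ 0.41  -0.355  0.048] [ 0.367 -0.406  0.001  0.415 -0.344  0.073]
red_mark 0.58 [182. 232.] [ 0.527 -0.317  0.073] [ 0.459 -0.351  0.004  0.538 -0.31   0.075]
tote 0.63 [319. 213.] [0.482 0.069 0.   ] [ 0.445 -0.026  0.     0.549  0.167  0.036]
stand 0.65 [400. 196.] [0.472 0.323 0.012] [ 0.4    0.22  -
[... 2507 characters left out ...]
253]
tray_floor 0.66 [500. 212.] [ 0.504 -0.479  0.2  ] [ 0.413 -0.659  0.001  0.645 -0.206  0.267]
bucket 0.83 [332. 159.] [0.73  0.02  0.004] [ 0.656 -0.024  0.001  0.747  0.066  0.113]
slip_bottle 0.94 [396. 163.] [ 0.682 -0.189  0.113] [ 0.672 -0.215  0.016  0.717 -0.166  0.154]
brush 0.58 [214. 224.] [0.488 0.425 0.023] [0.397 0.41  0.001 0.559 0.449 0.025]
glaze_jar 0.75 [210. 179.] [0.634 0.432 0.074] [0.618 0.413 0.007 0.671 0.469 0.075]
rib 0.66 [500. 211.] [ 0.508 -0.477  0.2  ] [ 0.413 -0.659  0.     0.646 -0.203  0.266]
rib 0.54 [292. 157.] [0.733 0.163 0.01 ] [0.698 0.112 0.001 0.77  0.199 0.013]
cup 0.6 [235. 272.] [0.329 0.347 0.007] [ 0.291  0.298 -0.002  0.364  0.369  0.072]
```

```bash
python3 -c "
import cv2
a=cv2.imread('pics/scene.png');t=cv2.imread('pics/top.png')
cv2.imwrite('pics/s2.png',cv2.resize(a[100:340,40:520],(800,400),interpolation=cv2.INTER_CUBIC))
cv2.imwrite('pics/t2.png',cv2.resize(t[120:300,180:580],(800,360),interpolation=cv2.INTER_CUBIC))"
```

```text
(no output)
```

View pics/s2.png

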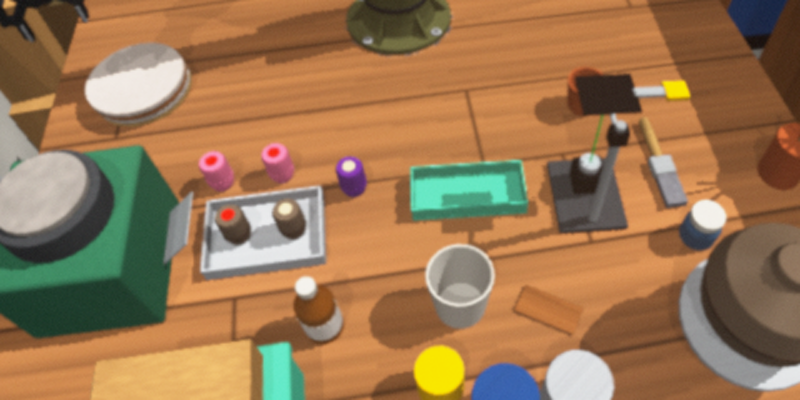

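View pics/t2.png

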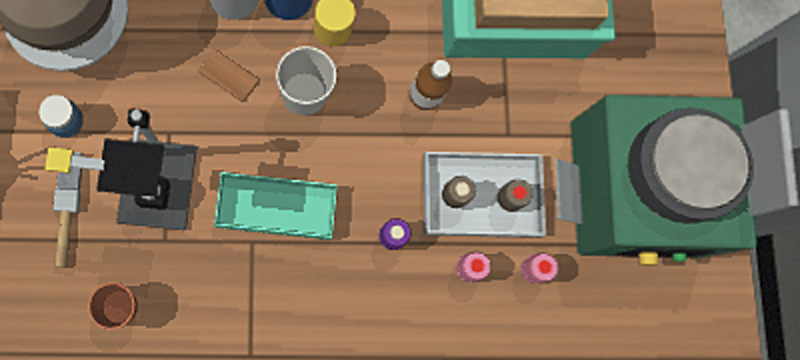

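```bash
cat > b.py <<'E'
from h import *
np.set_printoptions(precision=4,suppress=True)
def rect(C):
    (c,wh,a)=cv2.minAreaRect((C[:,:2]*1000).astype(np.float32)); return np.round(c,1),np.round(wh,1),round(a,1)
for c in ['scene','top']:
    p=camera(c);C=cloud(p,np.ones(p['z_map'].shape,bool))
    def box(x0,x1,y0,y1,z0,z1): return C[(C[:,0]>x0)&(C[:,0]<x1)&(C[:,1]>y0)&(C[:,1]<y1)&(C[:,2]>z0)&(C[:,2]<z1)]
    print(c)
    for n,b in dict(red=(.48,.56,-.37,-.29,.066,.085),plain=(.48,.56,-.275,-.2,.066,.085),tote=(.42,.58,-.06,.2,.031,.042),tray=(.42,.62,-.41,-.18,.026,.034)).items():
        B=box(*b);print(n,len(B),rect(B),np.median(B[:,2]))
    hsv=cv2.cvtColor(p['color'],cv2.COLOR_BGR2HSV)
    M=(hsv[...,1]>120)&(abs(hsv[...,0].astype(int)-30)<8)
    v,u=np.nonzero(M&(p['z_map']>0));Y=world(p,np.c_[u,v]);Y=Y[(Y[:,2]>.23)&(Y[:,2]<.26)];print('pad',len(Y),rect(Y),np.median(Y,axis=0))
    D=box(.4,.6,.2,.335,.235,.26);D=D[(D[:,0]<.56)];print('mirror',len(D),rect(D),np.median(D[:,2]))
    D=box(.42,.62,.15,.42,.002,.02);D=D;print('base',len(D),rect(D),np.median(D[:,2]))
E
python3 b.py
```

```text
scene
red 199 (array([ 515.2, -331.2]), array([43.3, 45.2]), 87.8) 0.07235356539458415
plain 196 (array([ 519.3, -237.2]), array([43.8, 45.1]), 59.9) 0.07246325219860117
tote 294 (array([495.7,  70.3]), array([199.9,  96.1]), 84.3) 0.034131021754547075
tray 465 (array([ 518.5, -287. ]), array([202.1, 146. ]), 89.8) 0.029491018607218256
pad 138 (array([323.4, 129.7]), array([685.8, 126. ]), 43.6) [0.5272 0.3824 0.249 ]
mirror 850 (array([518.7, 284.4]), array([101.9,  84.1]), 85.4) 0.2468694643722642
base 1702 (array([519.7, 285.3]), array([270.8, 197.7]), 89.3) 0.01103188999170246
top
red 158 (array([ 514.3, -332.9]), array([45. , 44.3]), 48.8) 0.07309739028195805
plain 150 (array([ 518.7, -238.4]), array([42.6, 44.3]), 3.9) 0.07314982659586278
tote 205 (array([497.1,  69.1]), array([199.8,  92.7]), 84.1) 0.03505688526763717
tray 272 (array([ 520. , -288.1]), array([202.7, 141.3]), 88.9) 0.030052398843102623
pad 127 (array([525.7, 383.7]), array([35.8, 32.7]), 81.6) [0.5265 0.3839 0.2509]
mirror 836 (array([519.1, 284.2]), array([100.6,  83.6]), 83.7) 0.24824094041352862
base 1648 (array([519.7, 284.7]), array([269.9, 199.1]), 89.5) 0.008780022339138327
```

Request:
{"fn": "apply_moves", "kwargs": {
  "delta_pos": [
    [0,0.3,1],
    [0,1,1],
    [0.3,1,1],
    [0.6,1,0],
    [1,1,0],
    [1,1,0],
    [1,1,0],
    [1,0.8,0],
    [1,0.8,0]
  ],
  "rotation": [
    [0,0,0],
    [0,0,0],
    [0,0,0],
    [0,0,0],
    [0,0,0],
    [0,0,0],
    [0,0,0],
    [0,0,0],
    [0,0,0]
  ],
  "gripper": [1,1,1,1,1,1,1,1,1],
  "squeeze": 40
}}

```text
t: 2.72
tool_pos: [0.3453, -0.3949, 0.3065]
ee_rot: [[0.949, 0.315, 0.0], [0.315, -0.949, -0.0], [0.0, 0.0, -1.0]]
ft_force: [0.2, -1.0, -0.2]
opening: 0.0856
grasp_force: 0.0
```

Request:
{"fn": "apply_moves", "kwargs": {
  "delta_pos": [
    [1,0.9,0],
    [1,0.9,0],
    [1,0.9,0],
    [1,0.9,0],
    [1,0.9,-0.5],
    [1,0.9,-1],
    [0.95,0.88,-1],
    [0,0,-1],
    [0,0,-1],
    [0,0,-1],
    [0,0,-1],
    [0,0,-1],
    [0,0,-1],
    [0,0,-1],
    [0,0,-0.7],
    [0,0,-0.7],
    [0,0,0]
  ],
  "rotation": [
    [0,0,-0.4],
    [0,0,-0.4],
    [0,0,-0.4],
    [0,0,-0.4],
    [0,0,-0.4],
    [0,0,-0.4],
    [0,0,-0.4],
    [0,0,0],
    [0,0,0],
    [0,0,0],
    [0,0,0],
    [0,0,0],
    [0,0,0],
    [0,0,0],
    [0,0,0],
    [0,0,0],
    [0,0,0]
  ],
  "gripper": [1,1,1,1,1,1,1,1,1,1,1,1,1,1,1,1,1]
}}

```text
t: 4.85
tool_pos: [0.5176, -0.2383, 0.0327]
ee_rot: [[0.995, -0.099, -0.002], [-0.099, -0.995, 0.001], [-0.002, -0.001, -1.0]]
ft_force: [0.4, 0.4, 0.8]
opening: 0.0857
grasp_force: 0.0
```

Request:
{"fn": "apply_moves", "kwargs": {
  "delta_pos": [
    [0,0,0],
    [0,0,0],
    [0,0,0],
    [0,0,0],
    [0,0,0],
    [0,0,0],
    [0,0,0.3],
    [0,0,0.7]
  ],
  "rotation": [
    [0,0,0],
    [0,0,0],
    [0,0,0],
    [0,0,0],
    [0,0,0],
    [0,0,0],
    [0,0,0],
    [0,0,0]
  ],
  "gripper": [0,0,0,0,0,0,0,0],
  "squeeze": 40
}}

```text
t: 5.85
tool_pos: [0.5177, -0.2384, 0.0587]
ee_rot: [[0.995, -0.099, -0.002], [-0.099, -0.995, 0.001], [-0.002, -0.001, -1.0]]
ft_force: [-0.2, -0.3, -1.5]
opening: 0.0471
grasp_force: 41.4
```

Request:
{"fn": "apply_moves", "kwargs": {
  "delta_pos": [
    [0,0,1],
    [0,0,1],
    [0,0,1],
    [-0.1,0.6,0.65],
    [-0.1,1,0],
    [-0.1,1,0],
    [-0.1,1,0],
    [-0.1,1,0],
    [-0.1,1,0],
    [-0.1,1,0],
    [-0.1,1,0],
    [-0.1,1,0],
    [-0.1,1,0],
    [-0.1,0.7,0],
    [-0.03,0.28,0],
    [0,0,0],
    [0,0,-1],
    [0,0,-1],
    [0,0,-1]
  ],
  "rotation": [
    [0,0,0],
    [0,0,0],
    [0,0,0],
    [0,0,0],
    [0,0,0],
    [0,0,0],
    [0,0,0],
    [0,0,0],
    [0,0,0],
    [0,0,0],
    [0,0,0],
    [0,0,0],
    [0,0,0],
    [0,0,0],
    [0,0,0],
    [0,0,0],
    [0,0,0],
    [0,0,0],
    [0,0,0]
  ],
  "gripper": [0,0,0,0,0,0,0,0,0,0,0,0,0,0,0,0,0,0,0]
}}

```text
t: 8.22
tool_pos: [0.4903, 0.0245, 0.0743]
ee_rot: [[0.995, -0.101, 0.0], [-0.101, -0.995, -0.001], [0.0, 0.001, -1.0]]
ft_force: [-0.1, 0.4, -1.7]
opening: 0.0472
grasp_force: 41.4
```

Request:
{"fn": "apply_moves", "kwargs": {
  "delta_pos": [
    [0,0,-0.6],
    [0,0,-0.4],
    [0,0,-0.3],
    [0,0,-0.2],
    [0,0,-0.14],
    [0,0,0]
  ],
  "rotation": [
    [0,0,0],
    [0,0,0],
    [0,0,0],
    [0,0,0],
    [0,0,0],
    [0,0,0]
  ],
  "gripper": [0,0,0,0,0,0]
}}

```text
t: 8.98
tool_pos: [0.4903, 0.0258, 0.0348]
ee_rot: [[0.995, -0.099, 0.001], [-0.099, -0.995, -0.0], [0.001, 0.0, -1.0]]
ft_force: [-1.8, -0.8, 6.5]
opening: 0.047
grasp_force: 42.0
```

Request:
{"fn": "apply_moves", "kwargs": {
  "delta_pos": [
    [0,0,0],
    [0,0,0],
    [0,0,0],
    [0,0,0],
    [0,0,0.3],
    [0,0,0.7],
    [0,0,1],
    [0,0,1],
    [0,0,1],
    [0,0,0.6],
    [0,-1,0],
    [0,-1,0],
    [0,-1,0],
    [0.1,-1,0],
    [0.1,-1,0],
    [0.1,-1,0],
    [0.1,-1,0],
    [0.1,-1,0]
  ],
  "rotation": [
    [0,0,0],
    [0,0,0],
    [0,0,0],
    [0,0,0],
    [0,0,0],
    [0,0,0],
    [0,0,0],
    [0,0,0],
    [0,0,0],
    [0,0,0],
    [0,0,0],
    [0,0,0],
    [0,0,0],
    [0,0,0],
    [0,0,0],
    [0,0,0],
    [0,0,0],
    [0,0,0]
  ],
  "gripper": [0.8,0.8,0.8,0.8,0.8,0.8,0.8,0.8,0.8,0.8,1,1,1,1,1,1,1,1]
}}

```text
t: 11.22
tool_pos: [0.5025, -0.1749, 0.1495]
ee_rot: [[0.995, -0.099, 0.0], [-0.099, -0.995, 0.0], [0.0, -0.0, -1.0]]
ft_force: [0.2, 0.3, 0.4]
opening: 0.0847
grasp_force: 0.0
```

```bash
cat > c.py <<'E'
from h import *
import sys
p=camera('scene');cv2.imwrite('pics/'+sys.argv[1],cv2.resize(p['color'][100:300,120:520],(800,400),interpolation=cv2.INTER_CUBIC))
E
python3 c.py c1.png; python3 b.py | grep -E 'red|plain'; python3 - <<'E'
from h import *
p=camera('top');C=cloud(p,np.ones((400,640),bool))
B=C[(abs(C[:,0]-.49)<.05)&(abs(C[:,1]-.07)<.09)&(C[:,2]>.06)&(C[:,2]<.09)]
print(cv2.minAreaRect((B[:,:2]*1000).astype(np.float32)),np.median(B[:,2]))
E
```

```text
red 195 (array([ 515.3, -331.8]), array([44. , 43.1]), 79.0) 0.07214039010577789
plain 0 (array([0., 0.]), array([0., 0.]), 0.0) nan
red 0 (array([0., 0.]), array([0., 0.]), 0.0) nan
plain 0 (array([0., 0.]), array([0., 0.]), 0.0) nan
((489.81219482421875, 26.553112030029297), (43.05754470825195, 43.67216110229492), 89.01494598388672) 0.07353010196184628
  return _methods._mean(a, axis=axis, dtype=dtype,
  ret = ret.dtype.type(ret / rcount)
```

View pics/c1.png

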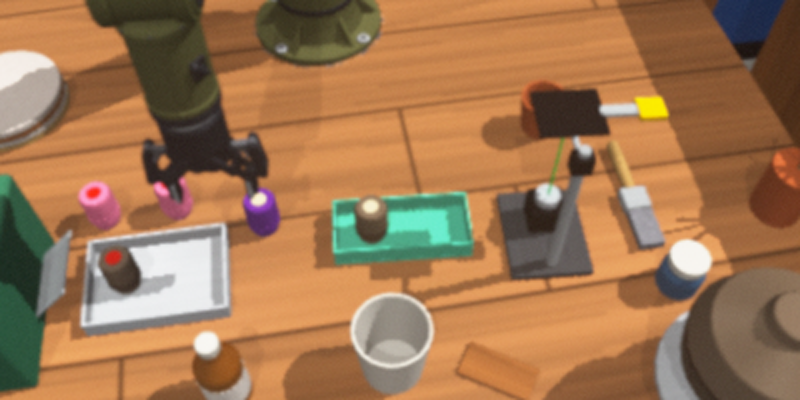

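The plain jar stands upright in the tote (crop pixel 371,218) and the red jar is still in the tray (118,268). The gripper is clear of everything.

Request:
{"fn": "apply_moves", "kwargs": {
  "delta_pos": [
    [0.1,-1,0],
    [0.1,-1,0],
    [0.1,-1,0],
    [0.1,-1,0],
    [0.1,-1,0],
    [0,-0.8,0],
    [0,-0.48,0],
    [0,0,-0.7],
    [0,0,-1],
    [0,0,-1],
    [0,0,-1],
    [0,0,-0.6],
    [0,0,-0.36],
    [0,0,0]
  ],
  "rotation": [
    [0,0,0],
    [0,0,0],
    [0,0,0],
    [0,0,0],
    [0,0,0],
    [0,0,0],
    [0,0,0],
    [0,0,0],
    [0,0,0],
    [0,0,0],
    [0,0,0],
    [0,0,0],
    [0,0,0],
    [0,0,0]
  ],
  "gripper": [1,1,1,1,1,1,1,1,1,1,1,1,1,1]
}}

```text
t: 13.18
tool_pos: [0.5151, -0.3309, 0.0324]
ee_rot: [[0.995, -0.099, -0.0], [-0.099, -0.995, 0.0], [-0.0, -0.0, -1.0]]
ft_force: [-0.6, -0.7, 0.8]
opening: 0.0855
grasp_force: 0.0
```

Request:
{"fn": "apply_moves", "kwargs": {
  "delta_pos": [
    [0,0,0],
    [0,0,0],
    [0,0,0],
    [0,0,0],
    [0,0,0],
    [0,0,0],
    [0,0,0.3],
    [0,0,0.7]
  ],
  "rotation": [
    [0,0,0],
    [0,0,0],
    [0,0,0],
    [0,0,0],
    [0,0,0],
    [0,0,0],
    [0,0,0],
    [0,0,0]
  ],
  "gripper": [0,0,0,0,0,0,0,0]
}}

```text
t: 14.18
tool_pos: [0.5144, -0.3307, 0.0576]
ee_rot: [[0.995, -0.099, -0.002], [-0.099, -0.995, 0.001], [-0.002, -0.001, -1.0]]
ft_force: [0.7, 0.6, -1.0]
opening: 0.0465
grasp_force: 41.3
```

Request:
{"fn": "apply_moves", "kwargs": {
  "delta_pos": [
    [0,0,1],
    [0,0,1],
    [0,0,1],
    [0,0.57,0.9],
    [0,1,0],
    [0,1,0],
    [0,1,0],
    [0,1,0],
    [0,1,0],
    [0,1,0],
    [0,1,0],
    [-0.1,1,0],
    [-0.1,1,0],
    [-0.1,1,0],
    [-0.1,1,0],
    [-0.1,1,0],
    [0,1,0],
    [0,1,0],
    [0,1,0],
    [0,1,0]
  ],
  "rotation": [
    [0,0,0],
    [0,0,0],
    [0,0,0],
    [0,0,0],
    [0,0,0],
    [0,0,0],
    [0,0,0],
    [0,0,0],
    [0,0,0],
    [0,0,0],
    [0,0,0],
    [0,0,0],
    [0,0,0],
    [0,0,0],
    [0,0,0],
    [0,0,0],
    [0,0,0],
    [0,0,0],
    [0,0,0],
    [0,0,0]
  ],
  "gripper": [0,0,0,0,0,0,0,0,0,0,0,0,0,0,0,0,0,0,0,0]
}}

```text
t: 16.68
tool_pos: [0.5026, 0.084, 0.1561]
ee_rot: [[0.995, -0.099, 0.001], [-0.099, -0.995, 0.0], [0.001, -0.0, -1.0]]
ft_force: [-0.1, 0.2, -1.9]
opening: 0.0467
grasp_force: 41.3
```

Request:
{"fn": "apply_moves", "kwargs": {
  "delta_pos": [
    [0,0.7,0],
    [0,0.5,0],
    [0,0,0],
    [0,0,-1],
    [0,0,-1]
  ],
  "rotation": [
    [0,0,0],
    [0,0,0],
    [0,0,0],
    [0,0,0],
    [0,0,0]
  ],
  "gripper": [0,0,0,0,0]
}}

```text
t: 17.3
tool_pos: [0.5029, 0.1118, 0.1047]
ee_rot: [[0.995, -0.101, 0.001], [-0.101, -0.995, -0.001], [0.001, 0.001, -1.0]]
ft_force: [0.5, -0.1, -1.9]
opening: 0.0468
grasp_force: 41.3
```

Request:
{"fn": "apply_moves", "kwargs": {
  "delta_pos": [
    [0,0,-1],
    [0,0,-0.8],
    [0,0,-0.4],
    [0,0,-0.3],
    [0,0,-0.2],
    [0,0,-0.15],
    [0,0,0]
  ],
  "rotation": [
    [0,0,0],
    [0,0,0],
    [0,0,0],
    [0,0,0],
    [0,0,0],
    [0,0,0],
    [0,0,0]
  ],
  "gripper": [0,0,0,0,0,0,0]
}}

```text
t: 18.18
tool_pos: [0.5026, 0.1132, 0.0338]
ee_rot: [[0.995, -0.099, 0.0], [-0.099, -0.995, -0.0], [0.0, -0.0, -1.0]]
ft_force: [0.5, 0.0, -1.5]
opening: 0.0467
grasp_force: 41.3
```

Request:
{"fn": "apply_moves", "kwargs": {
  "delta_pos": [
    [0,0,0],
    [0,0,0],
    [0,0,0],
    [0,0,0],
    [0,0,0.3],
    [0,0,0.7],
    [0,0,1],
    [0,0,1],
    [0,0,1],
    [0,0,1],
    [-1,-1,1],
    [-1,-1,1]
  ],
  "rotation": [
    [0,0,0],
    [0,0,0],
    [0,0,0],
    [0,0,0],
    [0,0,0],
    [0,0,0],
    [0,0,0],
    [0,0,0],
    [0,0,0],
    [0,0,0],
    [0,0,0],
    [0,0,0]
  ],
  "gripper": [0.75,0.75,0.75,0.75,0.75,0.75,0.75,0.75,0.75,0.75,0.75,0.75]
}}

```text
t: 19.68
tool_pos: [0.4518, 0.0627, 0.2098]
ee_rot: [[0.995, -0.098, 0.0], [-0.098, -0.995, 0.0], [0.0, -0.0, -1.0]]
ft_force: [0.2, -0.4, 1.1]
opening: 0.0642
grasp_force: 0.0
```

```bash
python3 c.py c2.png; python3 - <<'E'
from h import *
for c in ['top','scene']:
    p=camera(c);C=cloud(p,np.ones((400,640),bool))
    for y0,y1 in [(-.02,.065),(.072,.16)]:
        B=C[(abs(C[:,0]-.495)<.05)&(C[:,1]>y0)&(C[:,1]<y1)&(C[:,2]>.062)&(C[:,2]<.09)]
        print(c,len(B),cv2.minAreaRect((B[:,:2]*1000).astype(np.float32)),np.median(B[:,2]) if len(B) else '')
E
```

```text
top 0 ((0.0, 0.0), (0.0, 0.0), 0.0) 
top 0 ((0.0, 0.0), (0.0, 0.0), 0.0) 
scene 198 ((491.4327697753906, 27.519817352294922), (43.171485900878906, 46.04485321044922), 32.64168167114258) 0.07210621385806204
scene 198 ((502.2098693847656, 113.53907775878906), (45.503196716308594, 44.43050765991211), 78.0390625) 0.07229882965290224
```

View pics/c2.png

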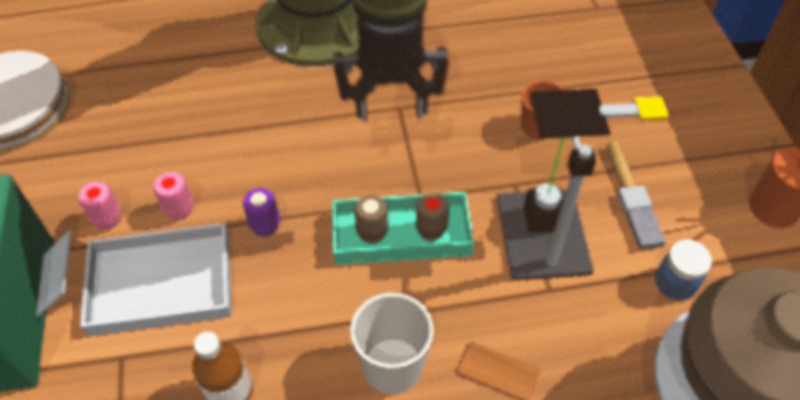

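Both jars stand upright in the tote (crop pixels 371,218 and 432,215), and the tray is empty. Next is the lever.

Request:
{"fn": "apply_moves", "kwargs": {
  "delta_pos": [
    [0,0,1],
    [0,0,1],
    [0,0,1],
    [0,0.5,1],
    [0.2,1,0.4],
    [0.2,1,0],
    [0.2,1,0],
    [0.2,1,0],
    [0.2,1,0],
    [0.2,1,0],
    [0.2,1,0],
    [0.2,1,0],
    [0.3,1,0],
    [0.3,1,0],
    [0.3,1,0],
    [0.3,0.8,0],
    [0.2,0.45,0],
    [0,0,0]
  ],
  "rotation": [
    [0,0,0],
    [0,0,0],
    [0,0,0],
    [0,0,0],
    [0,0,0],
    [0,0,0],
    [0,0,0],
    [0,0,0],
    [0,0,0],
    [0,0,0],
    [0,0,0],
    [0,0,0],
    [0,0,0],
    [0,0,0],
    [0,0,0],
    [0,0,0],
    [0,0,0],
    [0,0,0]
  ],
  "gripper": [0,0,0,0,0,0,0,0,0,0,0,0,0,0,0,0,0,0]
}}

```text
t: 22.08
tool_pos: [0.5274, 0.3828, 0.3179]
ee_rot: [[0.995, -0.098, -0.001], [-0.098, -0.995, -0.0], [-0.001, 0.0, -1.0]]
ft_force: [-0.7, -0.9, 0.7]
opening: -0.0001
grasp_force: 0.0
```

Request:
{"fn": "apply_moves", "kwargs": {
  "delta_pos": [
    [0,0,-1],
    [0,0,-1],
    [0,0,-0.5],
    [0,0,-0.4],
    [0,0,-0.4],
    [0,0,-0.4],
    [0,0,-0.4],
    [0,0,0],
    [0,0,0]
  ],
  "rotation": [
    [0,0,0],
    [0,0,0],
    [0,0,0],
    [0,0,0],
    [0,0,0],
    [0,0,0],
    [0,0,0],
    [0,0,0],
    [0,0,0]
  ],
  "gripper": [0,0,0,0,0,0,0,0,0]
}}

```text
t: 23.2
tool_pos: [0.5278, 0.3822, 0.2167]
ee_rot: [[0.995, -0.099, 0.001], [-0.099, -0.995, 0.001], [0.001, -0.001, -1.0]]
ft_force: [1.0, 0.7, 2.9]
opening: 0.0001
grasp_force: 1.6
```

```bash
cat > d.py <<'E'
from h import *
import sys
np.set_printoptions(precision=4,suppress=True)
s=r.read_state();print(s['t'],s['tool_pos'],s['ft_force'])
H=np.array([.5154,.279,.24]);sy=np.array([.101,.995,0]);sx=np.array([.995,-.101,0])
for c in ['scene','top']:
    p=camera(c);C=cloud(p,np.ones((400,640),bool))-H
    v,u=np.nonzero(p['z_map']>0)
    y=C@sy;x=C@sx;z=C[:,2]
    m=(abs(x)<.033)&(abs(y)<.038)&(z>-.03)&(z<.04)
    if m.sum()>30:
        for _ in range(3):
            a=np.polyfit(y[m],z[m],1);e=abs(z-np.polyval(a,y));m=m&(e<.005)
        print(c,'tilt',-np.arctan(a[0]),m.sum())
    b=p['color'].astype(int);g=(b[...,1]-np.maximum(b[...,0],b[...,2])>45)
    # aiming plane: beam pixels intersected with the plane x=0 of the stand
    vv,uu=np.nonzero(g);o=np.linalg.inv(p['view'])[:3,3]
    W=world(p,np.c_[uu,vv],d=np.ones(len(uu)));dr=W-o
    k=((H-o)@sx)/(dr@sx);P=o+dr*k[:,None]-H;py=P@sy;pz=P[:,2]
    q=(py<-.01)&(py>-.25)&(pz<-.01)&(pz>-.16)
    print(c,'beam',q.sum(),'angle/2',np.percentile(np.arctan2(-py[q],-pz[q])/2,[10,50,90]) if q.any() else '')
    cv2.imwrite(f'pics/{sys.argv[1]}_{c}.png',p['color'])
    if c=='scene':cv2.imwrite(f'pics/{sys.argv[1]}.png',cv2.resize(p['color'][100:250,260:480],(800,545),interpolation=cv2.INTER_CUBIC))
E
python3 d.py d1
```

```text
23.2 [0.5278 0.3822 0.2167] [1.0301 0.6865 2.95  ]
scene tilt 0.33620200689872765 500
scene beam 9 angle/2 [0.3318 0.3411 0.3476]
top tilt 0.3324881523778117 112
top beam 32 angle/2 [0.3259 0.3444 0.3701]
```

View pics/d1.png

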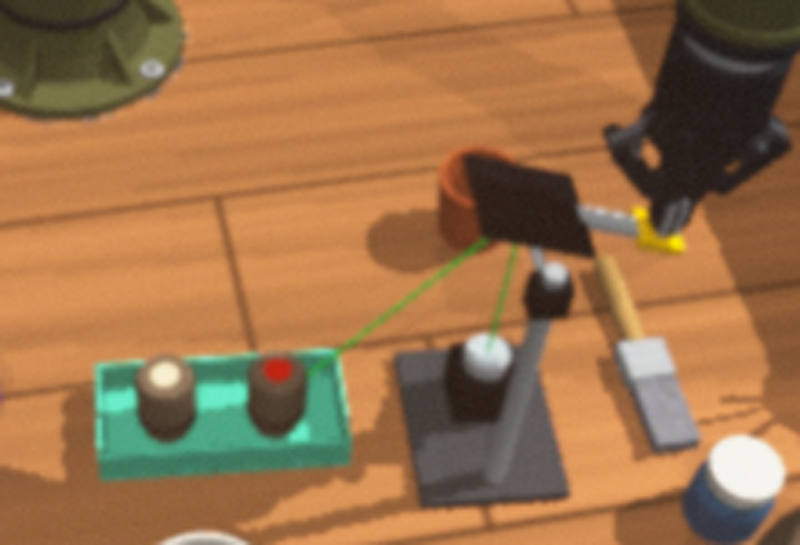

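The lever is pressed and the tilt is about 0.336. The beam passes just to the right of the red jar (about 315,370, mark at 278,370), so I need about 6 mm more.

Request:
{"fn": "apply_moves", "kwargs": {
  "delta_pos": [
    [0,0,-0.12],
    [0,0,-0.12],
    [0,0,0],
    [0,0,0]
  ],
  "rotation": [
    [0,0,0],
    [0,0,0],
    [0,0,0],
    [0,0,0]
  ],
  "gripper": [0,0,0,0]
}}

```text
t: 23.8
tool_pos: [0.5275, 0.3819, 0.2102]
ee_rot: [[0.995, -0.099, -0.0], [-0.099, -0.995, -0.0], [-0.0, 0.0, -1.0]]
ft_force: [0.3, -1.2, 4.3]
opening: -0.0001
grasp_force: 1.7
```

```bash
python3 d.py d2
```

```text
23.8 [0.5275 0.3819 0.2102] [ 0.295  -1.1981  4.2538]
scene tilt 0.3963198618654451 488
scene beam 8 angle/2 [0.3825 0.3907 0.397 ]
top tilt 0.3884292173028081 108
top beam 43 angle/2 [0.3854 0.4057 0.4334]
```

View pics/d2.png

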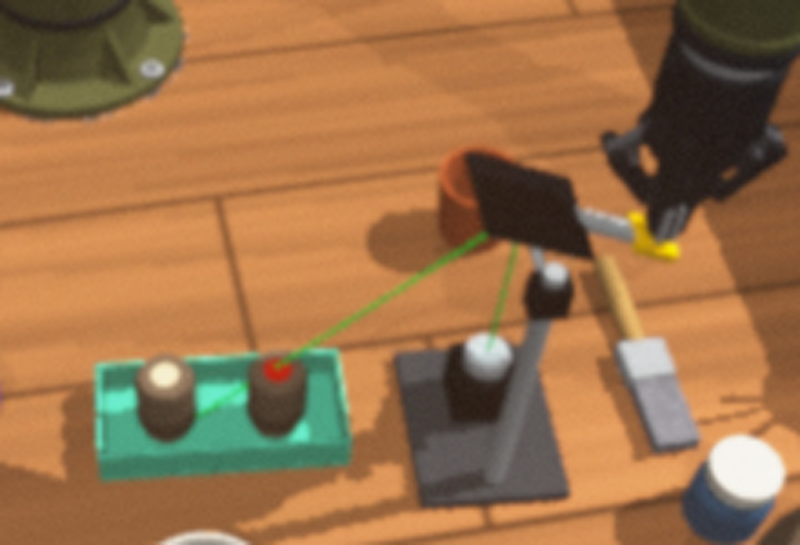

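The beam now lands on the red mark (278,368), the tilt is about 0.392, and the lever is being held.

```bash
python3 -c "
from workcell import r
print(r.hand_in())"
```

```text
the job is handed in; nothing more can be done
None
```

I handed the job in at about 24 s: both jars stand upright and released in the teal tote, and the arm is holding the lever at about 0.39 rad with the green beam on the red mark.

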